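Pour the cord beads into the green dish

ROBOT

A 7-joint arm with a two-finger parallel gripper is mounted at the origin on the work surface. World frame = base frame: x ahead of the robot, y to its left, z up, the work surface at z = 0. Lengths are in m, angles in degrees, forces in N, time in s.
With the tool pointing down it reaches from about 0.4 to 0.85 m from the base axis. Payload 4.5 kg.
Tool frame: the origin (TCP) lies at the very end of the fingers, on their centre line; the grasp point (between the pads) lies 19 mm behind it; z points along the fingers, y is the direction in which the jaws open and shut (so a half turn about z gives the same grasp; the last joint's range is limited). The gripper opens to 88 mm and grips with 3 to 60 N. Pads are 18 mm wide; open, the fingers measure 123 mm over their backs; the gripper's body (75 mm by 187 mm) begins 45 mm behind the grasp point.
Start: joints at [70.52, 39.483, -11.15, 89.685, 9.013, 51.709, -12.324], TCP at [0.228, -0.582, 0.239] pointing down, gripper open.
Joint ranges: [-172.22, 172.22], [-26.19, 119.32], [-84.43, 86.54], [7.71, 146.69], [-57.33, 237.33], [2.42, 119.75], [-152.13, 152.13]. Speed limits (degrees/s): [147.25, 147.25, 180, 180, 180, 180, 180].

INTERFACE

Orientations are given as [roll, pitch, yaw] about the fixed x, y, z axes, in that order (R = Rz(yaw) Ry(pitch) Rx(roll)).
In Python, from station import r, eyes, search_frame gives the robot as it stands. The module is installed in compiled form; this text tells all that it offers.
- The arm moves only by the tool play_rows, never from a script. Its argument "series" is a list that holds one entry, the list of rows, each a list of 7 numbers: the shift along the tool's x, y, z in m, then the turn, a rotation vector about the tool's x, y, z in rad, then the opening in per cent of the stroke, from 0 (shut) to 100 (fully open). In form: [[[dx, dy, dz, rx, ry, rz, gripper], ...]]. A call has 1 to 8 rows; each row shifts and turns the commanded pose from where the row before left it, along the tool's axes as they then stand; what a row does not reach is not made up. A row lasts 1/10 s, in which the tool goes at most 50 mm and 8.59 degrees, less where a joint would pass 70% of its speed; a pose out of reach is approached as far as the arm can. A call with a gripper value outside its range is refused whole. The fingers move at their own pace and stop on an object; "grip_force" is the grip in N (left out, the last holds). Time passes only in rows, so rows that do not move let the fingers close. It gives the time, the measured TCP pose, the force and the opening at its end, in the units of the state.
- r.observe(): the state, without advancing time (a new reading comes with each control period).
- eyes.grab_frame(name): name is "side" or "top"; returns a dict with "img" (400x640x3 uint8, red, green, blue), "fx", "fy", "cx", "cy" (pixels), "R" (3x3) and "t" (3): a world point X has camera coordinates R X + t. Camera axes: x right, y down, z forward; pixel columns grow to the right and rows downward; lengths in m; the calibration is good to about 2 mm. A picture is of the moment at which its call begins. There is no depth.
- r.job_done(): hands the job in, once; it reports no verdict.
Trained networks look in the newest picture that a camera, given by its name, has taken for a name from the list of things; names that differ only in an ending like _2 or _b are one class to them, and where a whole thing is asked for, a point or a joint stands for the part that bears it (a point fixed in the world has none). Each returns a list of dicts, best first, with "confidence" (0 to 1); they miss things now and then, are a little off and sometimes report something else, mostly with a low value. They report only what shows in the picture. A call takes as long as a camera call. They do not tell look-alikes from the thing itself.
- search_frame(camera, label): "xy" ([column, row] in pixels, amid what is visible of it).
The state is a dict: "time": time; "q": joint angles; "dq": joint speeds; "effort": joint torques, N m; "eef_pos": TCP position; "orientation": TCP orientation; "wrist_force": force on the tool from outside, world axes, zero at the start; "torque": the same for the moment, N m; "gripper_width": finger opening in m.
Only numpy, scipy, OpenCV 4.12 (cv2) and the standard library are available. Lean on these libraries where they do the work, as an engineer would, in place of code of your own. Each camera call takes 0.05 s, during which the arm holds its last target. There are 200 camera calls.

TASK

In the clothing studio, pick up the white jug of orange cord-end beads, turn it so its spout faces the green dish and bring the spout close above that dish before you tip it. Pour all three beads over the spout into the green dish, then stand the jug upright on the table again and let go.

Things in the scene. Friction and masses are not known exactly. Their poses are not given: they have to be found in the camera images.
- jug: White jug, 72 mm high, about 0.16 kg. Origin: centre of its underside; z up, x towards the spout. Its two sides are flat, parallel and upright, 42 mm apart outside, full height from x = -34 to +46 mm: pinch them across y from above. Back wall at x = -36 mm; behind it a 10 mm thick loop handle to x = -71 mm, 13 to 67 mm up. Starts upright, spout turned away from the dishes.
- jug_spout (a point): Tip of the jug's spout: x = +81 mm, z = 70 mm in the jug's frame; spout 34 mm wide; axes as the jug's. Inside, a 45 degree ramp climbs from the jug's floor (x = 16 mm, 5 mm up) to this tip, so the beads roll out only once the jug is tipped clearly more than 45 degrees towards +x (60 is ample); tip slowly there, as they roll fast.
- dish_green: Round green dish, open on top, 116 mm across at the foot and 136 mm at the rim, 55 mm high, wall and floor 4 mm, 0.4 kg, loose on the table. Origin: centre of its underside. A white dish and a blue dish of the same shape stand near it and trade places with it.
- bead0: glazed orange ball, 20 mm across, 10 g; origin at its centre. Starts loose in the jug, slippery, rolls freely.
- bead1: glazed orange ball, 20 mm across, 10 g; origin at its centre. Starts loose in the jug, slippery, rolls freely.
- bead2: glazed orange ball, 20 mm across, 10 g; origin at its centre. Starts loose in the jug, slippery, rolls freely.
Things that resemble listed ones, but are neither listed nor needed, are in the scene too. Of the things shaped like the jug, the white one is meant.

How it is judged:
By the outcome, as a careful person would: the job done as asked, in the order asked, and still so for the second after the job is handed in, with the robot touching nothing.
It also fails if it takes over 54 s, if anything falls off the work surface, if the arm or the gripper's body presses on something with over 40 N, if the wrist force passes 120 N, or if a joint passes its speed limit or range.

## Working session

There is one attempt and no reset: what is moved stays moved. The work goes in short steps, Python scripts to look and compute and a tool call to move; the robot and the scene stay as the last step left them, time stands still between calls to the robot, and variables do not carry over. Pictures are saved under pics/ and viewed, about 8 in all and at most 12, crops included, and the job is handed in when it is done.

Besides the shell and the picture viewer there is one more tool, called in YAML: its name, and indented under it one key for each argument. play_rows: Moves the arm, as the interface text tells. Its arguments: {"type":"object","properties":{"series":{"type":"array"},"grip_force":{"type":"number"}},"required":["series"]}

```bash
mkdir -p pics
cat > h.py <<'E'
import numpy as np, cv2
from station import r, eyes, search_frame
def snap(c,name=None):
    f=eyes.grab_frame(c)
    if name: cv2.imwrite(f'pics/{name}.png',cv2.cvtColor(f['img'],cv2.COLOR_RGB2BGR))
    return f
def at_z(f,uv,z):
    R=np.array(f['R']);t=np.array(f['t'])
    d=R.T@np.array([(uv[0]-f['cx'])/f['fx'],(uv[1]-f['cy'])/f['fy'],1]); c=-R.T@t
    return c+d*(z-c[2])/d[2]
def px(f,X):
    p=np.array(f['R'])@np.array(X)+np.array(f['t']); return p[0]/p[2]*f['fx']+f['cx'],p[1]/p[2]*f['fy']+f['cy']
E
python3 - <<'E'
from h import *
for c in('top','side'):
    f=snap(c,c+'0'); print(c,f['fx'],-np.array(f['R']).T@f['t'],np.round(f['R'],2).tolist())
    for l in('jug','jug_spout','dish_green','bead0'):
        for d in search_frame(c,l)[:6]: print(l,np.round(d['xy']),round(d['confidence'],2),np.round(at_z(f,d['xy'],.05),3))
print(r.observe())
E
```

```text
top 501.2336456659848 [ 0.36341739 -0.1182206   1.64650136] [[0.02, -1.0, 0.02], [-1.0, -0.03, -0.09], [0.09, -0.01, -1.0]]
jug [470. 262.] 0.88 [ 0.325 -0.62   0.05 ]
jug [370. 212.] 0.8 [ 0.476 -0.299  0.05 ]
jug [380. 145.] 0.6 [ 0.696 -0.327  0.05 ]
jug_spout [467. 264.] 0.76 [ 0.32  -0.611  0.05 ]
jug_spout [368. 212.] 0.67 [ 0.476 -0.294  0.05 ]
jug_spout [378. 146.] 0.6 [ 0.691 -0.321  0.05 ]
dish_green [216. 190.] 0.73 [0.535 0.193 0.05 ]
side 386.08140828857773 [0.1369544  0.56292855 0.90406644] [[-0.87, -0.49, 0.01], [-0.35, 0.62, -0.7], [0.34, -0.61, -0.71]]
jug [295. 158.] 0.93 [ 0.689 -0.306  0.05 ]
jug [422. 145.] 0.71 [ 0.333 -0.594  0.05 ]
jug [341. 182.] 0.6 [ 0.499 -0.276  0.05 ]
jug_spout [425. 145.] 0.91 [ 0.324 -0.598  0.05 ]
jug_spout [343. 182.] 0.59 [ 0.494 -0.278  0.05 ]
jug_spout [295. 153.] 0.57 [ 0.704 -0.328  0.05 ]
dish_green [247. 287.] 0.85 [0.532 0.188 0.05 ]
{'time': 0.5, 'q': array([ 70.51825547,  39.48268796, -11.14980881,  89.68969393,
         9.01291702,  51.70801978, -12.32329229]), 'dq': array([ 0.03767924, -0.07993402,  0.01441078, -0.05371284,  0.1090572 ,
        0.0117351 , -0.00321687]), 'effort': array([ 9.12585847e-05, -5.27094054e+01, -1.26576059e+00, -1.53605962e+01,
       -5.19195863e-02,  2.53352518e-04,  2.16614796e-05]), 'eef_pos': array([ 0.22825203, -0.58181622,  0.23871941]), 'orientation': array([ 1.79998938e+02, -2.47397824e-04,  2.14214390e+01]), 'wrist_force': array([0.56229449, 0.50743927, 0.36998106]), 'torque': array([-0.01100976,  0.03657349, -0.03111951]), 'gripper_width': 0.08836515045008923}
```

View pics/top0.png

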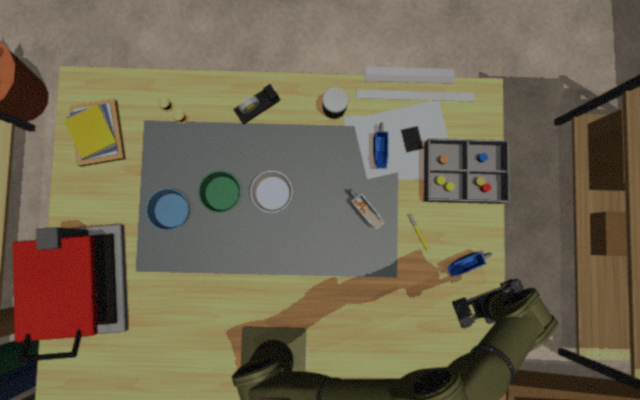

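View pics/side0.png

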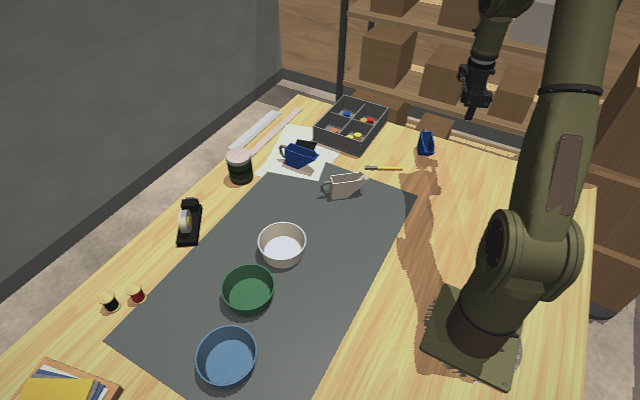

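Top view: the white jug with orange beads is at about (366,210), handle at (350,192), spout toward (382,228). The green dish is at (220,190), between the blue and the white dish. Both blue jugs are decoys. Next I fit silhouettes.

```bash
cat > fit.py <<'E'
from h import *
from scipy.optimize import minimize
def hull(f,P):
    m=np.zeros((1600,2560),np.uint8)
    q=np.array([px(f,p) for p in P])*4+2
    cv2.fillConvexPoly(m,cv2.convexHull(q.round().astype(np.int32)),1); return m
def jugpts(x,y,yaw,z0=0):
    c,s=np.cos(yaw),np.sin(yaw)
    L=[(a,b,h) for a in(-36,20) for b in(-21,21) for h in(0,72)]+[(46,b,72) for b in(-21,21)]+[(81,b,70) for b in(-17,17)]
    H=[(a,b,h) for a in(-71,-36) for b in(-5,5) for h in(13,67)]
    T=lambda P:[(x+(c*a-s*b)/1e3,y+(s*a+c*b)/1e3,z0+h/1e3) for a,b,h in P]
    return T(L),T(H)
def dishpts(x,y):
    a=np.linspace(0,2*np.pi,40)
    return [(x+rr*np.cos(t),y+rr*np.sin(t),z) for rr,z in((.058,0),(.068,.055)) for t in a]
def up(m): return cv2.resize(m.astype(np.uint8),(2560,1600),interpolation=cv2.INTER_LINEAR)
def iou(a,b): return (a&b).sum()/max(1,(a|b).sum())
def green(f):
    h=cv2.cvtColor(f['img'],cv2.COLOR_RGB2HSV); 
    return (h[...,0]>50)&(h[...,0]<88)&(h[...,1]>80)
def near(f,m,X,rad):
    u,v=px(f,X); yy,xx=np.mgrid[:400,:640]; return m&((xx-u)**2+(yy-v)**2<rad**2)
def white(f):
    h=cv2.cvtColor(f['img'],cv2.COLOR_RGB2HSV).astype(int); o=(h[...,0]<25)
    return (o&(h[...,1]>25)&(h[...,2]>95))|((h[...,1]<45)&(h[...,2]>125))
def fit(cost,x0,st):
    s=np.vstack([x0]+[np.array(x0)+np.eye(len(x0))[i]*st[i] for i in range(len(x0))])
    return minimize(cost,x0,method='Nelder-Mead',options=dict(initial_simplex=s,xatol=2e-4,fatol=1e-4,maxiter=120))
E
cat > m1.py <<'E'
from fit import *
F={c:snap(c) for c in('top','side')}
G={c:up(near(F[c],green(F[c]),(.535,.19,.03),50)) for c in F}
for cs in(['top','side'],['top'],['side']):
    o=fit(lambda p:-sum(iou(G[c],hull(F[c],dishpts(*p))) for c in cs),[.535,.19],[.02,.02]); print('dish',cs,o.x,o.fun)
W={c:up(near(F[c],white(F[c]),(.485,-.29,.04),42)) for c in F}
def body(p,c):
    a,b=jugpts(*p); return hull(F[c],a)|hull(F[c],b)
tiles=[]
for cs in(['top','side'],['top'],['side']):
    best=min((fit(lambda p:-sum(iou(W[c],body(p,c)) for c in cs),[.485,-.29,y],[.015,.015,.3]) for y in(-2.3,-1.8)),key=lambda o:o.fun)
    print('jug',cs,best.x,np.degrees(best.x[2]),best.fun)
    if len(cs)==2: P=best.x
for c in F:
    im=cv2.cvtColor(F[c]['img'],cv2.COLOR_RGB2BGR); im=cv2.resize(im,(2560,1600),interpolation=cv2.INTER_CUBIC)
    u,v=[int(4*t) for t in px(F[c],(*P[:2],.04))]
    raw=im.copy()
    cv2.drawContours(im,cv2.findContours(body(P,c),0,2)[0],-1,(0,0,255),1)
    cv2.drawContours(im,cv2.findContours(W[c],0,2)[0],-1,(0,255,0),1)
    tiles.append(np.hstack([t[v-140:v+140,u-190:u+190] for t in(raw,im)]))
cv2.imwrite('pics/fit1.png',np.vstack(tiles))
E
python3 m1.py
```

```text
dish ['top', 'side'] [0.53284474 0.18451259] -1.7767204070423115
dish ['top'] [0.53198408 0.18308529] -0.9029883254922461
dish ['side'] [0.53349182 0.18414029] -0.8749526233147437
jug ['top', 'side'] [ 0.49491936 -0.27780131 -2.4219898 ] -138.76979328064888 -0.7757677431838026
jug ['top'] [ 0.49582888 -0.27878808 -2.46428877] -141.19334584890592 -0.44607516121859014
jug ['side'] [ 0.49577366 -0.27549404 -2.44123437] -139.872425935867 -0.3301611749821222
```

View pics/fit1.png

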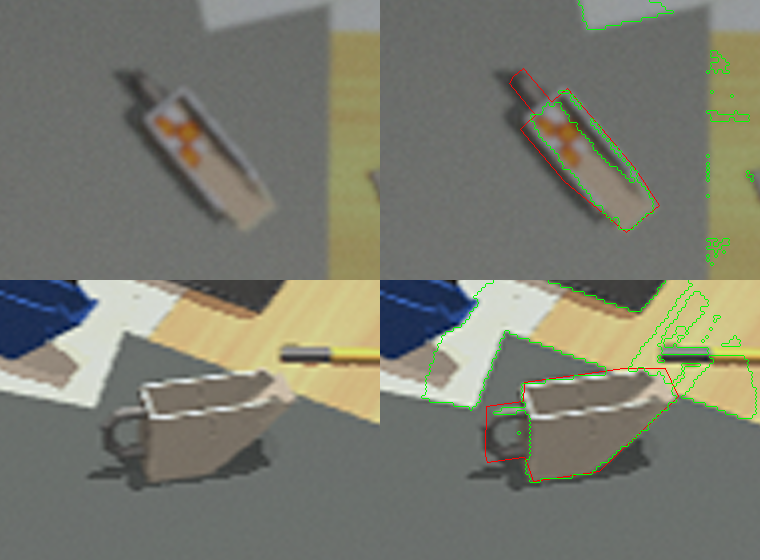

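```bash
cat > m2.py <<'E'
from fit import *
from scipy.optimize import least_squares
F={c:snap(c) for c in('top','side')}
P0=(0.49491936,-0.27780131,.04)
obs=[('top',146,118,-36,-21,72),('top',186,88,-36,21,72),('top',245,231,81,-17,70),('top',275,208,81,17,70),
('side',146,136,-36,-21,72),('side',143,106,-36,21,72),('side',150,201,-36,-21,0),('side',294,112,81,-17,70)]
def res(p,o):
    c,u,v,a,b,h=o; U,V=[int(4*t) for t in px(F[c],P0)]
    C,S=np.cos(p[2]),np.sin(p[2]); q=px(F[c],(p[0]+(C*a-S*b)/1e3,p[1]+(S*a+C*b)/1e3,h/1e3))
    return [q[0]-(u+U-190+.5)/4+.5,q[1]-(v+V-140+.5)/4+.5]
for k in('topside','top','side'):
    s=least_squares(lambda p:np.concatenate([res(p,o) for o in obs if o[0] in k]),[.495,-.278,-2.4])
    print(k,s.x,np.degrees(s.x[2]),np.round(s.fun,1))
E
python3 m2.py
```

```text
topside [ 0.49632691 -0.27636751 -2.43745481] -139.65587345976184 [-0.3  0.1 -0.  -0.7 -0.6 -0.   0.2 -1.1  1.9  0.1 -0.3 -1.2 -0.1 -0.1
  0.3  1.1]
top [ 0.49511903 -0.27711477 -2.44373453] -140.0156746426442 [-0.   0.4  0.3 -0.3 -0.5  0.4  0.3 -0.6]
side [ 0.49792714 -0.2756069  -2.40811837] -137.97501924481523 [ 1.6  0.3 -1.  -1.  -0.3  0.1 -0.3  0.6]
```

```bash
cat > go.py <<'E'
import sys,json
from h import *
from scipy.spatial.transform import Rotation as Ro
def rows(p,rpy,n,cur=None):
    "equal rows from current pose to target; rpy in degrees"
    s=r.observe(); open('log.jsonl','a').write(json.dumps([list(s['q']),list(s['eef_pos']),list(s['orientation'])])+'\n')
    p0,o0=cur or (s['eef_pos'],s['orientation'])
    A=Ro.from_euler('xyz',o0,degrees=True); B=Ro.from_euler('xyz',rpy,degrees=True)
    w=(A.inv()*B).as_rotvec()/n; d=A.inv().apply(np.array(p)-p0)
    M=sum(Ro.from_rotvec(w*k).as_matrix() for k in range(n)); t=np.linalg.solve(M,d)
    print('t',round(s['time'],2),'q',np.round(s['q'],1),'pos',np.round(s['eef_pos'],4),np.round(s['orientation'],1),'F',np.round(s['wrist_force'],1),'w',round(s['gripper_width'],4))
    print(n,'x',np.round(t,4).tolist(),np.round(w,4).tolist(),'|t|',round(np.linalg.norm(t),4))
if __name__=='__main__':
    a=[float(v) for v in sys.argv[1:]]; rows(a[:3],a[3:6],int(a[6]))
E
python3 go.py .491 -.280 .14 180 0 40 10
```

```text
t 0.7 q [ 70.5  39.5 -11.1  89.7   9.   51.7 -12.3] pos [ 0.2283 -0.5819  0.2388] [180.   -0.   21.4] F [-0.7  0.9 -0.5] w 0.088
10 x [0.038, -0.0132, 0.0099] [0.0, 0.0, -0.0324] |t| 0.0414
```

play_rows:
  series:
    - [[0.038, -0.0132, 0.0099, 0, 0, -0.0324, 100], [0.038, -0.0132, 0.0099, 0, 0, -0.0324, 100], [0.038, -0.0132, 0.0099, 0, 0, -0.0324, 100], [0.038, -0.0132, 0.0099, 0, 0, -0.0324, 100], [0.038, -0.0132, 0.0099, 0, 0, -0.0324, 100], [0.038, -0.0132, 0.0099, 0, 0, -0.0324, 100], [0.038, -0.0132, 0.0099, 0, 0, -0.0324, 100], [0.038, -0.0132, 0.0099, 0, 0, -0.0324, 100]]
  grip_force: 20

```text
time: 1.5
eef_pos: [0.448, -0.3458, 0.1593]
orientation: [179.9, -0.0, 36.3]
wrist_force: [1.1, 0.3, 0.0]
gripper_width: 0.0881
```

play_rows:
  series:
    - [[0.038, -0.0132, 0.0099, 0, 0, -0.0324, 100], [0.038, -0.0132, 0.0099, 0, 0, -0.0324, 100], [0, 0, 0, 0, 0, 0, 100]]

```text
time: 1.8
eef_pos: [0.4956, -0.2722, 0.1389]
orientation: [-179.8, -0.3, 40.6]
wrist_force: [-0.4, 1.4, -0.8]
gripper_width: 0.0881
```

```bash
python3 go.py .491 -.280 .034 180 0 40 5
```

```text
t 1.8 q [ 30.7  43.1 -10.9 105.3  13.2  32.8 -37.8] pos [ 0.4956 -0.2722  0.1389] [-179.8   -0.3   40.6] F [-0.4  1.4 -0.8] w 0.0881
5 x [-0.0018, 0.0006, 0.021] [-0.0005, -0.001, 0.0022] |t| 0.0211
```

play_rows:
  series:
    - [[0, 0, 0, 0, 0, 0, 100], [0, 0, 0, 0, 0, 0, 100]]

```text
time: 2.0
eef_pos: [0.4906, -0.2815, 0.1399]
orientation: [180.0, 0.1, 39.9]
wrist_force: [-0.2, 1.2, 0.2]
gripper_width: 0.088
```

```bash
python3 go.py .491 -.280 .034 180 0 40 5
python3 - <<'E'
from h import *
f=snap('top'); g=snap('side')
ts=[]
for F in(f,g):
    im=cv2.resize(cv2.cvtColor(F['img'],cv2.COLOR_RGB2BGR),None,fx=4,fy=4,interpolation=cv2.INTER_CUBIC)
    u,v=[int(4*t) for t in px(F,(.49,-.28,.08))]; ts.append(im[v-200:v+200,u-200:u+200])
cv2.imwrite('pics/pre.png',np.hstack(ts))
E
```

```text
t 2.0 q [ 31.3  43.  -10.4 105.3  13.3  32.9 -37.7] pos [ 0.4906 -0.2815  0.1399] [1.80e+02 1.00e-01 3.99e+01] F [-0.2  1.2  0.2] w 0.088
5 x [0.0003, -0.0002, 0.0212] [0.0002, 0.0003, -0.0005] |t| 0.0212
```

View pics/pre.png

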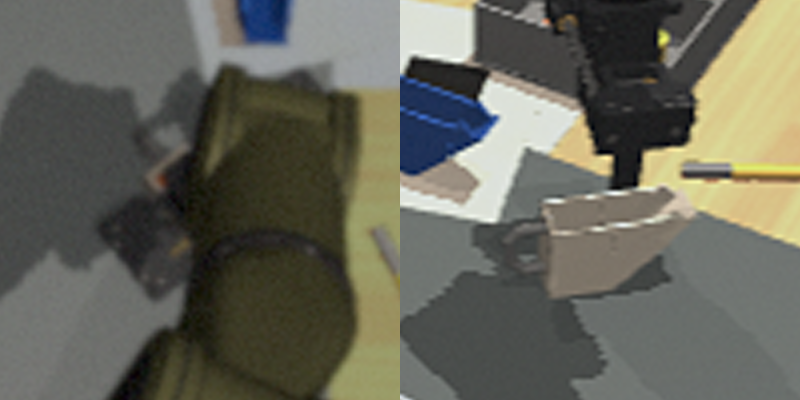

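Fingers straddle the jug as planned. I'll descend and close.

play_rows:
  series:
    - [[0, 0, 0.02, 0, 0, 0, 100], [0, 0, 0.025, 0, 0, 0, 100], [0, 0, 0.025, 0, 0, 0, 100], [0, 0, 0.02, 0, 0, 0, 100], [0, 0, 0.016, 0, 0, 0, 100], [0, 0, 0, 0, 0, 0, 100], [0, 0, 0, 0, 0, 0, 60], [0, 0, 0, 0, 0, 0, 40]]
  grip_force: 30

```text
time: 2.9
eef_pos: [0.4918, -0.2808, 0.0348]
orientation: [179.9, -0.0, 39.9]
wrist_force: [0.4, -0.3, -0.2]
gripper_width: 0.0745
```

play_rows:
  series:
    - [[0, 0, 0, 0, 0, 0, 20], [0, 0, 0, 0, 0, 0, 20], [0, 0, 0, 0, 0, 0, 20], [0, 0, 0, 0, 0, 0, 20]]

```text
time: 3.3
eef_pos: [0.4914, -0.2799, 0.0339]
orientation: [180.0, 0.0, 40.0]
wrist_force: [-1.7, 1.7, 0.1]
gripper_width: 0.0421
```

```bash
python3 go.py .491 -.280 .15 180 0 40 5
```

```text
t 3.3 q [ 29.   53.   -6.9 107.5  16.   20.4 -40.2] pos [ 0.4914 -0.2799  0.0339] [180.   0.  40.] F [-1.7  1.7  0.1] w 0.0421
5 x [-0.0001, -0.0, -0.0232] [0.0, 0.0, -0.0001] |t| 0.0232
```

play_rows:
  series:
    - [[0, 0, -0.01, 0, 0, 0, 20], [0, 0, -0.02, 0, 0, 0, 20], [0, 0, -0.03, 0, 0, 0, 20], [0, 0, -0.03, 0, 0, 0, 20], [0, 0, -0.03, 0, 0, 0, 20], [0, 0, -0.03, 0, 0, 0, 20], [0, 0, -0.02, 0, 0, 0, 20], [0, 0, 0, 0, 0, 0, 20]]

```text
time: 4.1
eef_pos: [0.4929, -0.2806, 0.2068]
orientation: [179.7, -0.1, 40.0]
wrist_force: [-0.4, 0.3, -1.9]
gripper_width: 0.0418
```

```bash
python3 go.py .5 .1 .2 180 0 40 10
cat > kin.py <<'E'
import json,itertools,numpy as np
from scipy.optimize import least_squares
from scipy.spatial.transform import Rotation as Ro
D=[json.loads(l) for l in open('log.jsonl')]
def fk(q,k,s):
    q=np.radians(q); R=np.eye(3); p=np.zeros(3)
    for ax,a,t in (('z',s[0]*q[0]+k[7],(0,0,k[0])),('y',q[1],(0,0,0)),('z',s[1]*q[2]+k[8],(k[4],0,k[1])),('y',q[3],(k[5],0,k[2])),('z',s[2]*q[4]+k[9],(0,0,0)),('y',q[5],(k[6],0,0)),('z',s[3]*q[6]+k[10],(0,0,k[3]))):
        R=R@Ro.from_euler(ax,a).as_matrix(); p=p+R@np.array(t)
    return p,R
def err(p,R,d): return np.r_[p-d[1],.3*(Ro.from_matrix(R).inv()*Ro.from_euler('xyz',d[2],degrees=True)).as_rotvec()]
def solve():
    best=None
    for s in itertools.product((1,-1),repeat=4):
        for o in (0,np.pi/2,-np.pi/2,np.pi):
            f=lambda k:np.concatenate([err(*fk(d[0],k,s),d) for d in D]+[1e-3*(k-k0)])
            k0=np.array([.34,.4,.4,.25,0,0,0,0,0,0,o]); r=least_squares(f,k0)
            if best is None or r.cost<best[0]: best=(r.cost,r.x,s,r.fun)
    return best
if __name__=='__main__':
    b=solve(); print(b[0],np.round(b[1],3),b[2],np.round(np.abs(b[3][:-11]).max(),4))
    json.dump([list(b[1]),b[2]],open('kin.json','w'))
E
python3 kin.py
```

```text
t 4.1 q [ 32.5  37.5 -12.5 102.1  11.5  41.3 -36.2] pos [ 0.4929 -0.2806  0.2068] [ 1.797e+02 -1.000e-01  4.000e+01] F [-0.4  0.3 -1.9] w 0.0418
10 x [0.025, -0.0287, 0.0006] [0.0006, -0.0002, -0.0001] |t| 0.0381
6.3204139121685495e-06 [ 0.384  0.575  0.344  0.368  0.004  0.006  0.005 -0.074 -0.006  0.007
  1.487] (-1, -1, -1, -1) 0.0022
```

```bash
cat > plan.py <<'E'
from kin import *
k,s=json.load(open('kin.json')); k=np.array(k)
lo=np.array([-172.22,-26.19,-84.43,7.71,-57.33,2.42,-152.13])+3; hi=np.array([172.22,119.32,86.54,146.69,237.33,119.75,152.13])-3
DX,DY=.533,.184
GX,GZ=.005,.034   # TCP in the jug frame (m)
def pose(d,th,tip):   # TCP pose with spout tip at tip, heading d, tipped th (deg)
    J=Ro.from_euler('yz',[th,d],degrees=True)       # jug frame
    org=np.array(tip)-J.apply([.081,0,.070]); T=J*Ro.from_euler('z',180,degrees=True)*Ro.from_euler('x',180,degrees=True)
    return org+J.apply([GX,0,GZ]),T
def ik(p,T,q0):
    f=lambda q:np.r_[err(*fk(q,k,s),(None,p,T.as_euler('xyz',degrees=True)))[:6],2e-5*(q-q0)]
    r=least_squares(f,np.clip(q0,lo,hi),bounds=(lo,hi),x_scale=30); return r.x,np.abs(r.fun[:6]).max()
def tip_at(d,back,z): return [DX-back*np.cos(np.radians(d)),DY-back*np.sin(np.radians(d)),z]
if __name__=='__main__':
    qs=D[-1][0]
    for d in range(-160,161,20):
        q=np.array(qs); e=[]; ok=True
        # turn jug in place over straight transport (short way limited by q7), then tip
        dd=d if d<=40 else d-360
        for a in np.linspace(0,1,12):
            tgt,T=pose(-140+a*((d+140)),0,tip_at(d,.035,.13))
            p=np.array(D[-1][1])*(1-a)+tgt*a; q,er=ik(p,T,q); e.append(er)
        q0=q
        for th in range(0,71,7):
            q,er=ik(*pose(d,th,tip_at(d,.035,.11-.0005*min(th,50))),q); e.append(er)
        print(d,'transport err',round(max(e[:12]),3),'tip err',np.round(e[12::2],3),np.round(q0),np.round(q))
E
python3 plan.py
python3 - <<'E'
from h import *
f=snap('top')
for l in('dish_green','dish_white','dish_blue'):
    try:
        for d in search_frame('top',l): print(l,np.round(d['xy']),round(d['confidence'],2),np.round(at_z(f,d['xy'],.04),3))
    except Exception as e: print(e)
for n,uv in(('w',(272,191)),('b',(170,209)),('g',(220,190))): print(n,at_z(f,uv,.055))
E
```

```text
-160 transport err 0.0 tip err [0.    0.    0.035 0.093 0.152 0.208] [-24.  53.   1.  87.  -2.  41. -92.] [ 48.  92. -67. 109. -54.   5.  47.]
-140 transport err 0.0 tip err [0.    0.    0.022 0.041 0.065 0.042] [-25.  52.  -4.  88.   5.  40. -81.] [  40.  116.  -81.  138.  175.   56. -149.]
-120 transport err 0.0 tip err [0.    0.    0.    0.    0.007 0.005] [-25.  52.  -9.  91.  11.  38. -69.] [  39.  103.  -81.  132.  156.   35. -149.]
-100 transport err 0.0 tip err [0. 0. 0. 0. 0. 0.] [-25.  50. -13.  96.  17.  35. -58.] [ 40.  97. -79. 118.  85.  14. -77.]
-80 transport err 0.0 tip err [0. 0. 0. 0. 0. 0.] [-25.  49. -17. 102.  24.  32. -47.] [ 36.  92. -74. 103.  19.  34.  -6.]
-60 transport err 0.0 tip err [0. 0. 0. 0. 0. 0.] [-23.  48. -20. 109.  32.  29. -36.] [ 28.  89. -69.  89.  10.  59.   8.]
-40 transport err 0.0 tip err [0. 0. 0. 0. 0. 0.] [-21.  47. -23. 115.  41.  26. -25.] [ 18.  87. -63.  75.   8.  82.  19.]
-20 transport err 0.0 tip err [0. 0. 0. 0. 0. 0.] [-17.  46. -26. 121.  50.  24. -13.] [  8.  85. -56.  64.   9. 101.  30.]
0 transport err 0.0 tip err [0. 0. 0
[... 676 characters left out ...]
 114.] [-31.  72. -29.  91.  69. 103.  92.]
120 transport err 0.0 tip err [0. 0. 0. 0. 0. 0.] [ 18.  64. -64. 102.  68.  61. 137.] [-31.  71. -32. 105.  84. 100.  88.]
140 transport err 0.008 tip err [0.007 0.    0.    0.    0.    0.   ] [ 18.  76. -81.  99.  79.  79. 149.] [-23.  78. -47. 120. 104. 117.  86.]
160 transport err 0.049 tip err [0.047 0.016 0.    0.    0.    0.   ] [ 13.  76. -81. 107.  89.  79. 149.] [-23.  78. -40. 133. 122. 116.  86.]
dish_green [215. 190.] 0.66 [0.536 0.2   0.04 ]
it knows: bead, dish_green, jug, jug_spout
it knows: bead, dish_green, jug, jug_spout
w [0.5363974  0.01544641 0.055     ]
b [0.47056752 0.33627149 0.055     ]
g [0.53525796 0.18088928 0.055     ]
```

```bash
cat > to.py <<'E'
import sys
from plan import *
import go
d,th,back,z,n=[float(v) for v in sys.argv[1:6]]
p,T=pose(d,th,tip_at(d,back,z)); e=T.as_euler('xyz',degrees=True); print('target',np.round(p,4),np.round(e,2)); go.rows(p,e,int(n))
E
python3 to.py -20 0 .035 .18 24
```

```text
target [0.4287 0.222  0.144 ] [180.   0. 160.]
t 4.2 q [ 32.4  37.7 -12.4 102.3  11.6  41.2 -36.2] pos [ 0.4909 -0.2798  0.2036] [-180.    0.   40.] F [ 0.4 -0.1 -2.5] w 0.0416
24 x [0.0255, 0.0002, 0.0025] [-0.0, 0.0, -0.0873] |t| 0.0256
```

play_rows:
  series:
    - [[0.0255, 0.0002, 0.0025, 0, 0, -0.0873, 20], [0.0255, 0.0002, 0.0025, 0, 0, -0.0873, 20], [0.0255, 0.0002, 0.0025, 0, 0, -0.0873, 20], [0.0255, 0.0002, 0.0025, 0, 0, -0.0873, 20], [0.0255, 0.0002, 0.0025, 0, 0, -0.0873, 20], [0.0255, 0.0002, 0.0025, 0, 0, -0.0873, 20], [0.0255, 0.0002, 0.0025, 0, 0, -0.0873, 20], [0.0255, 0.0002, 0.0025, 0, 0, -0.0873, 20]]

```text
time: 5.0
eef_pos: [0.5994, -0.1111, 0.1814]
orientation: [-179.8, 0.0, 80.2]
wrist_force: [0.7, -0.2, -1.9]
gripper_width: 0.0412
```

play_rows:
  series:
    - [[0.0255, 0.0002, 0.0025, 0, 0, -0.0873, 20], [0.0255, 0.0002, 0.0025, 0, 0, -0.0873, 20], [0.0255, 0.0002, 0.0025, 0, 0, -0.0873, 20], [0.0255, 0.0002, 0.0025, 0, 0, -0.0873, 20], [0.0255, 0.0002, 0.0025, 0, 0, -0.0873, 20], [0.0255, 0.0002, 0.0025, 0, 0, -0.0873, 20], [0.0255, 0.0002, 0.0025, 0, 0, -0.0873, 20], [0.0255, 0.0002, 0.0025, 0, 0, -0.0873, 20]]

```text
time: 5.8
eef_pos: [0.5742, 0.0871, 0.1616]
orientation: [-179.8, -0.1, 120.2]
wrist_force: [0.3, -0.1, -1.7]
gripper_width: 0.0418
```

```bash
python3 to.py -20 0 .035 .18 10
```

```text
target [0.4287 0.222  0.144 ] [180.   0. 160.]
t 5.8 q [  4.1  44.5 -30.1 100.9  30.8  43.2 -11.8] pos [0.5742 0.0871 0.1616] [-1.798e+02 -1.000e-01  1.202e+02] F [ 0.3 -0.1 -1.7] w 0.0418
10 x [0.0202, 0.0003, 0.0018] [-0.0002, -0.0002, -0.0694] |t| 0.0203
```

play_rows:
  series:
    - [[0.0252, 0.0002, 0.0022, 0, 0, -0.0868, 20], [0.0252, 0.0002, 0.0022, 0, 0, -0.0868, 20], [0.0252, 0.0002, 0.0022, 0, 0, -0.0868, 20], [0.0252, 0.0002, 0.0022, 0, 0, -0.0868, 20], [0.0252, 0.0002, 0.0022, 0, 0, -0.0868, 20], [0.0252, 0.0002, 0.0022, 0, 0, -0.0868, 20], [0.0252, 0.0002, 0.0022, 0, 0, -0.0868, 20], [0.0252, 0.0002, 0.0022, 0, 0, -0.0868, 20]]

```text
time: 6.6
eef_pos: [0.4293, 0.2214, 0.1446]
orientation: [-179.9, -0.1, 160.0]
wrist_force: [0.7, 0.5, -1.3]
gripper_width: 0.0422
```

play_rows:
  series:
    - [[0, 0, 0, 0, 0, 0, 20], [0, 0, 0, 0, 0, 0, 20]]

```text
time: 6.8
eef_pos: [0.4303, 0.2208, 0.145]
orientation: [-179.9, -0.1, 159.8]
wrist_force: [-0.1, -0.3, -1.8]
gripper_width: 0.0415
```

```bash
python3 to.py -20 0 .035 .11 5
python3 - <<'E'
from fit import *
F={c:snap(c,c+'2') for c in('top','side')}
G={c:up(near(F[c],green(F[c]),(.535,.19,.03),50)) for c in F}
print({c:int(G[c].sum()) for c in G})
ts=[]
for c in F:
    im=cv2.resize(cv2.cvtColor(F[c]['img'],cv2.COLOR_RGB2BGR),None,fx=3,fy=3,interpolation=cv2.INTER_CUBIC)
    C=np.cos(np.radians(-20));S=np.sin(np.radians(-20)); tip=(.533-.035*C,.184-.035*S,.18)
    for q in [tip,(.533,.184,.055)]: cv2.circle(im,tuple(int(3*t+1) for t in px(F[c],q)),3,(0,0,255),-1)
    cv2.polylines(im,[(np.array([px(F[c],q) for q in dishpts(.533,.184)[40:]])*3+1).astype(np.int32)],True,(255,0,255),1)
    u,v=[int(3*t) for t in px(F[c],(.5,.19,.08))]; ts.append(im[max(0,v-220):v+220,u-200:u+200])
h=min(t.shape[0] for t in ts); cv2.imwrite('pics/over.png',np.hstack([t[:h] for t in ts]))
E
```

```text
target [0.4287 0.222  0.074 ] [180.   0. 160.]
t 6.8 q [-10.7  41.9 -35.8 117.9  43.7  34.4  -7.4] pos [0.4303 0.2208 0.145 ] [-1.799e+02 -1.000e-01  1.598e+02] F [-0.1 -0.3 -1.8] w 0.0415
5 x [0.0004, 0.0001, 0.0142] [-0.0004, -0.0003, -0.0006] |t| 0.0142
{'top': 16428, 'side': 6260}
```

View pics/over.png

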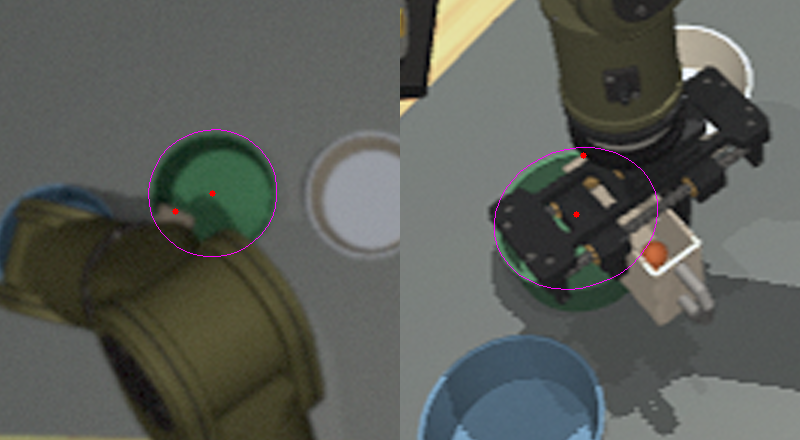

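The dish matches its fit. The spout tip shows at about (175,212) in the top crop, where it was predicted. I'll lower the spout to just above the rim.

play_rows:
  series:
    - [[0.0004, 0, 0.012, 0, 0, 0, 20], [0.0004, 0, 0.016, 0, 0, 0, 20], [0.0004, 0, 0.016, 0, 0, 0, 20], [0.0004, 0, 0.015, 0, 0, 0, 20], [0.0004, 0, 0.012, 0, 0, 0, 20], [0, 0, 0, 0, 0, 0, 20], [0, 0, 0, 0, 0, 0, 20]]

```text
time: 7.6
eef_pos: [0.4294, 0.2216, 0.0747]
orientation: [-180.0, -0.0, 159.8]
wrist_force: [0.3, -0.0, -1.9]
gripper_width: 0.0422
```

```bash
python3 to.py -20 40 .035 .09 12
```

```text
target [0.4237 0.2238 0.1113] [-180.  -40.  160.]
t 7.6 q [-16.6  48.  -26.6 120.5  54.1  24.3 -16.9] pos [0.4294 0.2216 0.0747] [-180.    -0.   159.8] F [ 0.3 -0.  -1.9] w 0.0422
12 x [0.0015, 0.0, -0.0028] [0.0001, 0.0582, -0.0004] |t| 0.0032
```

play_rows:
  series:
    - [[0.0015, 0, -0.0028, 0, 0.0582, 0, 20], [0.0015, 0, -0.0028, 0, 0.0582, 0, 20], [0.0015, 0, -0.0028, 0, 0.0582, 0, 20], [0.0015, 0, -0.0028, 0, 0.0582, 0, 20], [0.0015, 0, -0.0028, 0, 0.0582, 0, 20], [0.0015, 0, -0.0028, 0, 0.0582, 0, 20], [0.0015, 0, -0.0028, 0, 0.0582, 0, 20], [0.0015, 0, -0.0028, 0, 0.0582, 0, 20]]

```text
time: 8.4
eef_pos: [0.4235, 0.2238, 0.0999]
orientation: [179.9, -26.7, 159.7]
wrist_force: [-0.2, 0.6, -2.0]
gripper_width: 0.0421
```

play_rows:
  series:
    - [[0.0015, 0, -0.0028, 0, 0.0582, 0, 20], [0.0015, 0, -0.0028, 0, 0.0582, 0, 20], [0.0015, 0, -0.0028, 0, 0.0582, 0, 20], [0.0015, 0, -0.0028, 0, 0.0582, 0, 20], [0, 0, 0, 0, 0, 0, 20], [0, 0, 0, 0, 0, 0, 20]]

```text
time: 9.0
eef_pos: [0.4237, 0.2238, 0.1119]
orientation: [180.0, -39.9, 159.8]
wrist_force: [0.1, -0.1, -2.1]
gripper_width: 0.0419
```

```bash
python3 to.py -20 64 .035 .083 16
```

```text
target [0.4384 0.2184 0.1355] [-180.  -64.  160.]
t 9.0 q [  9.3  66.8 -55.5  92.9  19.6  66.2  23.1] pos [0.4237 0.2238 0.1119] [180.  -39.9 159.8] F [ 0.1 -0.1 -2.1] w 0.0419
16 x [0.0005, 0.0, -0.0017] [0.0002, 0.0263, -0.0002] |t| 0.0018
```

play_rows:
  series:
    - [[0.0005, 0, -0.0017, 0, 0.0263, 0, 20], [0.0005, 0, -0.0017, 0, 0.0263, 0, 20], [0.0005, 0, -0.0017, 0, 0.0263, 0, 20], [0.0005, 0, -0.0017, 0, 0.0263, 0, 20], [0.0005, 0, -0.0017, 0, 0.0263, 0, 20], [0.0005, 0, -0.0017, 0, 0.0263, 0, 20], [0, 0, 0, 0, 0, 0, 20], [0, 0, 0, 0, 0, 0, 20]]

```text
time: 9.8
eef_pos: [0.4278, 0.2225, 0.1212]
orientation: [180.0, -49.1, 159.8]
wrist_force: [0.8, -0.3, -0.6]
gripper_width: 0.0419
```

play_rows:
  series:
    - [[0.0003, 0, -0.0009, 0, 0.0131, 0, 20], [0.0003, 0, -0.0009, 0, 0.0131, 0, 20], [0.0003, 0, -0.0009, 0, 0.0131, 0, 20], [0.0003, 0, -0.0009, 0, 0.0131, 0, 20], [0, 0, 0, 0, 0, 0, 20], [0, 0, 0, 0, 0, 0, 20], [0, 0, 0, 0, 0, 0, 20], [0, 0, 0, 0, 0, 0, 20]]

```text
time: 10.6
eef_pos: [0.4297, 0.2218, 0.1247]
orientation: [180.0, -52.1, 159.8]
wrist_force: [0.3, 0.8, -1.3]
gripper_width: 0.0415
```

play_rows:
  series:
    - [[0.0003, 0, -0.0009, 0, 0.0131, 0, 20], [0.0003, 0, -0.0009, 0, 0.0131, 0, 20], [0.0003, 0, -0.0009, 0, 0.0131, 0, 20], [0.0003, 0, -0.0009, 0, 0.0131, 0, 20], [0, 0, 0, 0, 0, 0, 20], [0, 0, 0, 0, 0, 0, 20], [0, 0, 0, 0, 0, 0, 20], [0, 0, 0, 0, 0, 0, 20]]

```text
time: 11.4
eef_pos: [0.4317, 0.221, 0.1278]
orientation: [180.0, -55.1, 159.8]
wrist_force: [-0.2, 0.1, -1.7]
gripper_width: 0.0417
```

```bash
python3 to.py -20 64 .035 .083 6
python3 - <<'E'
from h import *
ts=[]
for c in('top','side'):
    f=snap(c); print(c,[(np.round(d['xy']).tolist(),round(d['confidence'],2)) for d in search_frame(c,'bead')])
    im=cv2.resize(cv2.cvtColor(f['img'],cv2.COLOR_RGB2BGR),None,fx=4,fy=4,interpolation=cv2.INTER_CUBIC)
    u,v=[int(4*t) for t in px(f,(.5,.19,.05))]; ts.append(im[v-250:v+250,u-200:u+200])
cv2.imwrite('pics/pour.png',np.hstack(ts))
E
```

```text
target [0.4384 0.2184 0.1355] [-180.  -64.  160.]
t 11.4 q [ 10.8  74.3 -57.6  81.7  12.2  81.2  28.3] pos [0.4317 0.221  0.1278] [180.  -55.1 159.8] F [-0.2  0.1 -1.7] w 0.0417
6 x [0.0005, -0.0, -0.0017] [0.0005, 0.026, -0.0003] |t| 0.0018
top []
side [([231.0, 292.0], 0.38)]
```

View pics/pour.png

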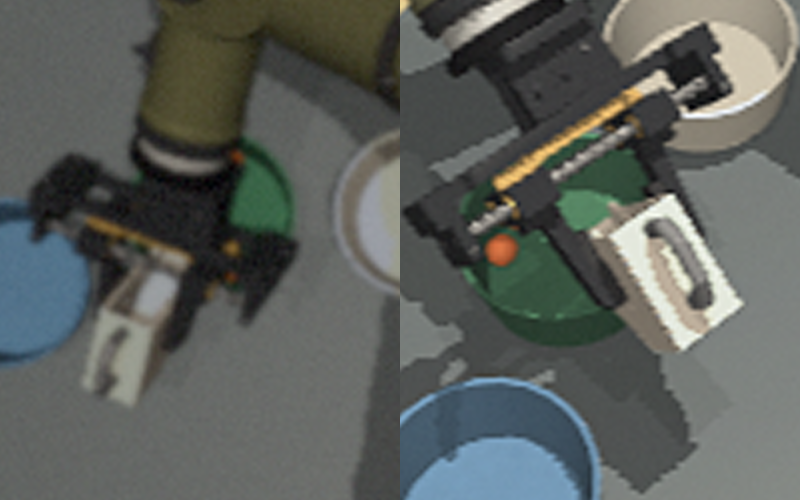

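One bead is in the dish at side-crop (502,250). Orange also shows at (237,158) in the top crop, and the jug looks nearly empty. I'll tip to about 66° to make sure.

play_rows:
  series:
    - [[0.0005, 0, -0.0017, 0, 0.026, 0, 20], [0.0005, 0, -0.0017, 0, 0.026, 0, 20], [0.0005, 0, -0.0017, 0, 0.026, 0, 20], [0.0005, 0, -0.0017, 0, 0.026, 0, 20], [0.0005, 0, -0.0017, 0, 0.026, 0, 20], [0.0005, 0, -0.0017, 0, 0.026, 0, 20], [0.0005, 0, -0.0017, 0, 0.026, 0, 20], [0, 0, 0, 0, 0, 0, 20]]

```text
time: 12.4
eef_pos: [0.44, 0.2178, 0.1359]
orientation: [-179.9, -65.6, 159.6]
wrist_force: [-0.4, -0.7, -1.3]
gripper_width: 0.0417
```

play_rows:
  series:
    - [[0, 0, 0, 0, 0, 0, 20], [0, 0, 0, 0, 0, 0, 20], [0, 0, 0, 0, 0, 0, 20], [0, 0, 0, 0, 0, 0, 20], [0, 0, 0, 0, 0, 0, 20], [0, 0, 0, 0, 0, 0, 20], [0, 0, 0, 0, 0, 0, 20], [0, 0, 0, 0, 0, 0, 20]]

```text
time: 13.2
eef_pos: [0.4398, 0.218, 0.1367]
orientation: [-180.0, -65.5, 159.8]
wrist_force: [0.1, 0.5, -1.5]
gripper_width: 0.0418
```

```bash
python3 to.py -20 0 .035 .14 16
python3 - <<'E'
from h import *
ts=[]
for c in('top','side'):
    f=snap(c); print(c,[(np.round(d['xy']).tolist(),round(d['confidence'],2)) for d in search_frame(c,'bead')])
    im=cv2.resize(cv2.cvtColor(f['img'],cv2.COLOR_RGB2BGR),None,fx=4,fy=4,interpolation=cv2.INTER_CUBIC)
    u,v=[int(4*t) for t in px(f,(.5,.19,.05))]; ts.append(im[v-250:v+250,u-200:u+200])
cv2.imwrite('pics/pour2.png',np.hstack(ts))
E
```

```text
target [0.4287 0.222  0.104 ] [180.   0. 160.]
t 13.2 q [ 10.8  79.5 -58.2  74.    7.5  91.1  30.1] pos [0.4398 0.218  0.1367] [-180.   -65.5  159.8] F [ 0.1  0.5 -1.5] w 0.0418
16 x [-0.0006, -0.0, 0.0022] [0.0001, -0.0714, -0.0002] |t| 0.0023
top []
side []
```

View pics/pour2.png

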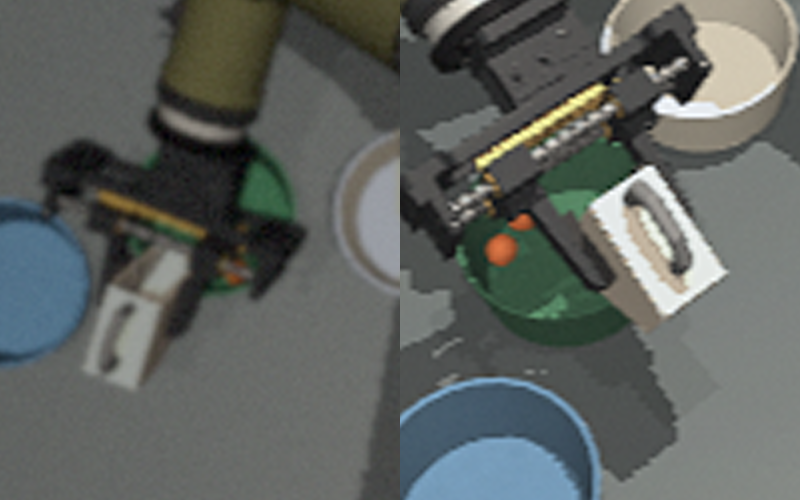

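play_rows:
  series:
    - [[-0.0006, 0, 0.0022, 0, -0.0714, 0, 20], [-0.0006, 0, 0.0022, 0, -0.0714, 0, 20], [-0.0006, 0, 0.0022, 0, -0.0714, 0, 20], [-0.0006, 0, 0.0022, 0, -0.0714, 0, 20], [-0.0006, 0, 0.0022, 0, -0.0714, 0, 20], [-0.0006, 0, 0.0022, 0, -0.0714, 0, 20], [-0.0006, 0, 0.0022, 0, -0.0714, 0, 20], [-0.0006, 0, 0.0022, 0, -0.0714, 0, 20]]

```text
time: 14.2
eef_pos: [0.4297, 0.2217, 0.1224]
orientation: [180.0, -32.6, 159.8]
wrist_force: [0.9, 0.1, -2.3]
gripper_width: 0.0416
```

play_rows:
  series:
    - [[-0.0006, 0, 0.0022, 0, -0.0714, 0, 20], [-0.0006, 0, 0.0022, 0, -0.0714, 0, 20], [-0.0006, 0, 0.0022, 0, -0.0714, 0, 20], [-0.0006, 0, 0.0022, 0, -0.0714, 0, 20], [-0.0006, 0, 0.0022, 0, -0.0714, 0, 20], [-0.0006, 0, 0.0022, 0, -0.0714, 0, 20], [-0.0006, 0, 0.0022, 0, -0.0714, 0, 20], [-0.0006, 0, 0.0022, 0, -0.0714, 0, 20]]

```text
time: 15.0
eef_pos: [0.4284, 0.2222, 0.1046]
orientation: [180.0, 0.1, 159.8]
wrist_force: [-0.0, 0.1, -1.5]
gripper_width: 0.0419
```

play_rows:
  series:
    - [[0, 0, -0.02, 0, 0, 0, 20], [0, 0, -0.03, 0, 0, 0, 20], [0, 0, -0.03, 0, 0, 0, 20], [0, 0, -0.02, 0, 0, 0, 20], [0, 0, 0, 0, 0, 0, 20]]

```text
time: 15.5
eef_pos: [0.4295, 0.2233, 0.2064]
orientation: [179.8, 0.1, 159.8]
wrist_force: [-0.4, -0.4, -1.7]
gripper_width: 0.0414
```

```bash
python3 go.py .49 -.28 .12 180 0 40 24
python3 - <<'E'
from h import *
for c in('top','side'):
    f=snap(c,c+'3'); print(c,[(np.round(d['xy']).tolist(),round(d['confidence'],2),np.round(at_z(f,d['xy'],.014),3).tolist()) for d in search_frame(c,'bead')])
E
```

```text
t 15.5 q [ -6.4  36.9 -42.5 114.8  37.   42.3  -2. ] pos [0.4295 0.2233 0.2064] [1.798e+02 1.000e-01 1.598e+02] F [-0.4 -0.4 -1.7] w 0.0414
24 x [-0.0254, -0.0025, 0.0036] [0.0002, -0.0001, 0.0871] |t| 0.0258
top []
side [([271.0, 288.0], 0.33, [0.493, 0.145, 0.014])]
```

play_rows:
  series:
    - [[-0.0254, -0.0025, 0.002, 0, 0, 0.0871, 20], [-0.0254, -0.0025, 0.002, 0, 0, 0.0871, 20], [-0.0254, -0.0025, 0.002, 0, 0, 0.0871, 20], [-0.0254, -0.0025, 0.002, 0, 0, 0.0871, 20], [-0.0254, -0.0025, 0.002, 0, 0, 0.0871, 20], [-0.0254, -0.0025, 0.002, 0, 0, 0.0871, 20], [-0.0254, -0.0025, 0.002, 0, 0, 0.0871, 20], [-0.0254, -0.0025, 0.002, 0, 0, 0.0871, 20]]

```text
time: 16.5
eef_pos: [0.5752, 0.0832, 0.1873]
orientation: [-179.9, -0.0, 119.5]
wrist_force: [0.7, 0.1, -1.2]
gripper_width: 0.0417
```

play_rows:
  series:
    - [[-0.0254, -0.0025, 0.002, 0, 0, 0.0871, 20], [-0.0254, -0.0025, 0.002, 0, 0, 0.0871, 20], [-0.0254, -0.0025, 0.002, 0, 0, 0.0871, 20], [-0.0254, -0.0025, 0.002, 0, 0, 0.0871, 20], [-0.0254, -0.0025, 0.002, 0, 0, 0.0871, 20], [-0.0254, -0.0025, 0.002, 0, 0, 0.0871, 20], [-0.0254, -0.0025, 0.002, 0, 0, 0.0871, 20], [-0.0254, -0.0025, 0.002, 0, 0, 0.0871, 20]]

```text
time: 17.3
eef_pos: [0.5978, -0.1161, 0.1719]
orientation: [-180.0, 0.0, 79.5]
wrist_force: [0.4, -0.4, -1.7]
gripper_width: 0.0419
```

```bash
python3 go.py .49 -.28 .10 180 0 40 8
python3 - <<'E'
from h import *
ts=[]
for c in('top','side'):
    f=snap(c); print(c,[(np.round(d['xy']).tolist(),round(d['confidence'],2),np.round(at_z(f,d['xy'],.014),3).tolist()) for d in search_frame(c,'bead')])
    im=cv2.resize(cv2.cvtColor(f['img'],cv2.COLOR_RGB2BGR),None,fx=4,fy=4,interpolation=cv2.INTER_CUBIC)
    u,v=[int(4*t) for t in px(f,(.5,.15,.05))]; ts.append(im[v-250:v+250,u-200:u+200])
cv2.imwrite('pics/aft.png',np.hstack(ts))
E
```

```text
t 17.3 q [ 18.8  44.  -21.6  95.9  21.5  44.3 -23.4] pos [ 0.5978 -0.1161  0.1719] [-180.     0.    79.5] F [ 0.4 -0.4 -1.7] w 0.0419
8 x [-0.0249, -0.0024, 0.009] [-0.0001, 0.0, 0.0862] |t| 0.0266
top []
side [([232.0, 293.0], 0.59, [0.573, 0.205, 0.014]), ([278.0, 175.0], 0.49, [0.718, -0.235, 0.014])]
```

View pics/aft.png

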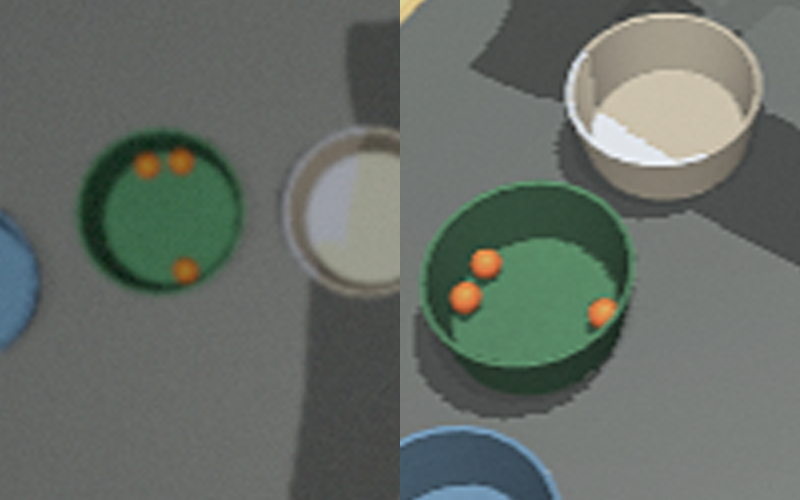

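All three beads are in the green dish: top crop (148,166), (181,161) and (185,271). Now I'll stand the jug down.

play_rows:
  series:
    - [[-0.0249, -0.0024, 0.009, 0, 0, 0.0862, 20], [-0.0249, -0.0024, 0.009, 0, 0, 0.0862, 20], [-0.0249, -0.0024, 0.009, 0, 0, 0.0862, 20], [-0.0249, -0.0024, 0.009, 0, 0, 0.0862, 20], [-0.0249, -0.0024, 0.009, 0, 0, 0.0862, 20], [-0.0249, -0.0024, 0.009, 0, 0, 0.0862, 20], [-0.0249, -0.0024, 0.009, 0, 0, 0.0862, 20], [-0.0249, -0.0024, 0.009, 0, 0, 0.0862, 20]]

```text
time: 18.3
eef_pos: [0.4924, -0.2781, 0.1]
orientation: [-180.0, -0.1, 40.3]
wrist_force: [0.6, -0.3, -0.9]
gripper_width: 0.042
```

play_rows:
  series:
    - [[0, 0, 0, 0, 0, 0, 20], [0, 0, 0, 0, 0, 0, 20], [0, 0, 0, 0, 0, 0, 20]]

```text
time: 18.6
eef_pos: [0.4939, -0.2769, 0.1005]
orientation: [180.0, -0.1, 40.6]
wrist_force: [0.5, 0.4, -0.4]
gripper_width: 0.0418
```

```bash
python3 go.py .49 -.28 .035 180 0 40 6
python3 - <<'E'
from h import *
f=snap('side')
im=cv2.resize(cv2.cvtColor(f['img'],cv2.COLOR_RGB2BGR),None,fx=5,fy=5,interpolation=cv2.INTER_CUBIC)
u,v=[int(5*t) for t in px(f,(.49,-.28,.1))]; cv2.imwrite('pics/place.png',im[v-200:v+200,u-200:u+200])
E
```

```text
t 18.6 q [ 30.6  46.6 -10.1 106.4  15.4  28.2 -39.4] pos [ 0.4939 -0.2769  0.1005] [ 1.80e+02 -1.00e-01  4.06e+01] F [ 0.5  0.4 -0.4] w 0.0418
6 x [-0.0008, -0.0, 0.0109] [0.0, -0.0004, 0.0019] |t| 0.011
```

View pics/place.png

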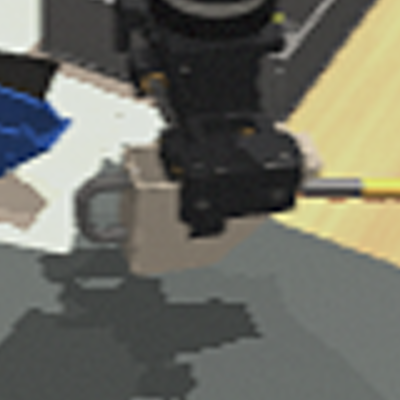

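play_rows:
  series:
    - [[0, 0, 0.016, 0, 0, 0, 20], [0, 0, 0.018, 0, 0, 0, 20], [0, 0, 0.014, 0, 0, 0, 20], [0, 0, 0.009, 0, 0, 0, 20], [0, 0, 0.005, 0, 0, 0, 20], [0, 0, 0.002, 0, 0, 0, 20], [0, 0, 0, 0, 0, 0, 20], [0, 0, 0, 0, 0, 0, 20]]

```text
time: 19.45
eef_pos: [0.4921, -0.279, 0.0365]
orientation: [180.0, -0.0, 40.4]
wrist_force: [-0.2, 0.4, -0.9]
gripper_width: 0.0419
```

play_rows:
  series:
    - [[0, 0, 0.001, 0, 0, 0, 20], [0, 0, 0.001, 0, 0, 0, 20], [0, 0, 0, 0, 0, 0, 20]]

```text
time: 19.75
eef_pos: [0.4918, -0.2789, 0.0341]
orientation: [-180.0, 0.0, 40.4]
wrist_force: [0.2, 0.3, -2.2]
gripper_width: 0.0417
```

play_rows:
  series:
    - [[0, 0, 0.001, 0, 0, 0, 20], [0, 0, 0, 0, 0, 0, 20], [0, 0, 0, 0, 0, 0, 20]]

```text
time: 20.05
eef_pos: [0.4918, -0.2789, 0.0339]
orientation: [180.0, 0.0, 40.4]
wrist_force: [-1.4, 0.5, 6.3]
gripper_width: 0.0417
```

Contact (about 8 N change in force). I'll open gently and retract.

play_rows:
  series:
    - [[0, 0, 0, 0, 0, 0, 52], [0, 0, 0, 0, 0, 0, 60], [0, 0, 0, 0, 0, 0, 80], [0, 0, 0, 0, 0, 0, 90], [0, 0, 0, 0, 0, 0, 90], [0, 0, 0, 0, 0, 0, 90]]

```text
time: 20.65
eef_pos: [0.4918, -0.2788, 0.033]
orientation: [-180.0, 0.0, 40.4]
wrist_force: [-2.1, -0.2, 0.5]
gripper_width: 0.0793
```

play_rows:
  series:
    - [[0, 0, -0.01, 0, 0, 0, 90], [0, 0, -0.02, 0, 0, 0, 90], [0, 0, -0.03, 0, 0, 0, 90], [0, 0, -0.035, 0, 0, 0, 90], [0, 0, -0.035, 0, 0, 0, 90], [0, 0, -0.035, 0, 0, 0, 90], [0, 0, -0.02, 0, 0, 0, 90], [0, 0, 0, 0, 0, 0, 90]]

```text
time: 21.45
eef_pos: [0.4936, -0.2797, 0.2217]
orientation: [179.7, -0.1, 40.4]
wrist_force: [-0.2, 0.2, -0.2]
gripper_width: 0.0795
```

play_rows:
  series:
    - [[0, 0, 0, 0, 0, 0, 90], [0, 0, 0, 0, 0, 0, 90], [0, 0, 0, 0, 0, 0, 90], [0, 0, 0, 0, 0, 0, 90], [0, 0, 0, 0, 0, 0, 90]]

```text
time: 21.95
eef_pos: [0.4916, -0.2786, 0.2174]
orientation: [-179.9, 0.0, 40.5]
wrist_force: [0.3, 1.1, -0.2]
gripper_width: 0.0793
```

Run:
```python
from h import *
f=snap('side')
im=cv2.resize(cv2.cvtColor(f['img'],cv2.COLOR_RGB2BGR)[90:340,160:460],None,fx=2.6,fy=2.4,interpolation=cv2.INTER_CUBIC)
cv2.imwrite('pics/end.png',im); s=r.observe(); print(s['time'],s['eef_pos'],s['gripper_width'],s['wrist_force'])
```

```text
22.0 [ 0.49169065 -0.27872003  0.21756766] 0.07952451379212155 [0.03202836 0.24800307 0.12292193]
```

View pics/end.png

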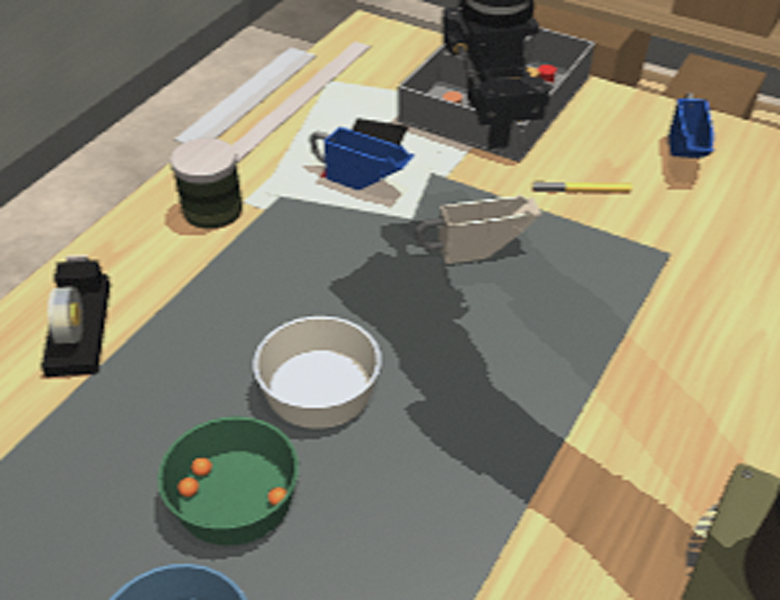

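The jug stands upright on the mat at (485,230), the gripper is clear above it, and the three beads are in the green dish at (230,480). I'm handing in.

```bash
python3 -c "
from station import r
print(r.job_done())"
```

```text
the job is handed in; nothing more can be done
None
```

The job is done and handed in at about 22 s of the 54 s allowed. All three beads are in the green dish, and the white jug is standing upright on the table, let go.

- **Pour:** I gripped the jug across its flat sides and turned the spout towards the green dish. I brought the tip to about 55 mm above the rim, then tipped slowly to about 66°.
- **Placing:** I stood the jug back close to where it started, opened the gripper and lifted it about 18 cm clear.
- **Last checks:** the closing picture shows all three beads in the green dish, the jug upright and nothing touching it. The forces I read stayed below about 8 N.
- **Disagreements:** the bead detector missed most of the beads, so the count of three comes from the pictures. My first outline fit of the jug was poor, so I measured its position from corner points instead.

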